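# Unthread the orange spacer from its parking spindle

### The job

The cell line is being changed over to another format. Slide the orange spacer block off the open end of the spindle it is parked on and set it down (do not drop it) in the shallow black parts tray. Leave the blue spacer parked on its own spindle.

Things in the scene. Friction and masses are not known exactly. Their poses are not given: they have to be found in the camera images.
- orange_spacer_center (a point): Centre of the orange plastic spacer: a block 50 mm wide (y), 50 high (z), 40 long (x) with a round 31 mm hole along x, about 0.11 kg. It hangs on a level rod 12 mm thick with its flat sides upright and x along the rod, its centre 9.5 mm below the rod's axis: raise it about 9 mm to be clear of the rod all round. It can sit 60 to 90 mm from the rod's open end and 70 to 100 mm from the post.
- spindle_a_tip (a point): Centre of the open end of the rod that carries the orange spacer: steel, level, 12 mm thick, 160 mm long, axis 120 mm above the table. x runs from the open end to the fixed end, so the spacer comes off towards -x, where nothing stands; z is up. The fixed end is in a grey post 50 mm wide, 138 mm tall, bolted down. The blue spacer's rod and post are identical; which is on the left varies.
- tray: The shallow black parts tray with a grey rim, fixed to the table: 150 mm (x) by 140 mm (y) outside, walls 5 mm thick, rim 12 mm above the table, inner floor 4 mm above the table. Origin at the centre of its underside, z up.
- blue_spacer_center (a point): Centre of the blue spacer, of the same shape and size as the orange one, hanging on the second spindle. A bystander: it is to stay there.

How it is judged:
On the way:
1. the orange spacer is slid past the open end of its spindle (x of orange_spacer_center in the frame of spindle_a_tip below -0.012 m), for 0.05 s.
At the end, for the whole second after the job is handed in: The orange spacer lies at rest in the black tray, flat on its floor (centre under 34 mm above the table, within 60 mm of the tray's centre along its x and 55 mm along its y), on any of its flat faces; the blue spacer is within 40 mm of where it hung (x of orange_spacer_center in the frame of tray between -0.06 and 0.06 m and y of orange_spacer_center in the frame of tray between -0.055 and 0.055 m and height (world z) of orange_spacer_center below 0.034 m and linear speed of orange_spacer below 0.03 m/s and distance of blue_spacer_center from where it was at the start of the episode below 0.04 m); the robot touches nothing.
It fails at once if the orange spacer is dropped or thrown into the tray or onto the table (it comes down faster than 0.7 m/s) (linear speed of orange_spacer above 0.7 m/s and height (world z) of orange_spacer_center below 0.05 m).
It fails at once if the blue spacer is moved more than 40 mm (distance of blue_spacer_center from where it was at the start of the episode above 0.04 m).
It also fails if it takes over 48 s, if anything falls off the work surface, if the arm or the gripper's body presses on something with over 40 N, if the wrist force passes 120 N, or if a joint passes its speed limit or range.

### The arm

A 6-joint arm with a two-finger parallel gripper is mounted at the origin on the work surface. World frame = base frame: x ahead of the robot, y to its left, z up, the work surface at z = 0. Lengths are in m, angles in rad, forces in N, time in s.
With the tool pointing down it reaches from about 0.2 to 0.875 m from the base axis. Payload 3.4 kg.
Tool frame: the origin (TCP) lies between the finger pads; the fingertips stand 25 mm ahead of it and the grasp point (between the pads) lies 6 mm ahead of it (r.nose_length is the z of the fingertips in the tool frame, in m); z points along the fingers, x is the direction in which the jaws open and shut, and the axes are right-handed (so a half turn about z gives the same grasp; the last joint's range is limited). The gripper opens to 94 mm and grips with 3 to 60 N. Pads are 16 mm wide; open, the fingers measure 119 mm over their backs; the gripper's body (75 mm by 177 mm) begins 78 mm behind the grasp point.
Start: joints at [-1.277, 0.276, 1.505, -0, 1.361, -0.121], TCP at [0.232, -0.526, 0.23] pointing down, gripper open.
Joint ranges: [-2.89, 2.89], [-0.75, 2.08], [0.22, 2.7], [-1.18, 4.32], [0.11, 2.71], [-2.7, 2.7]. Speed limits (rad/s): [2.57, 2.57, 3.14, 3.14, 3.14, 3.14].

### API

Orientations are given as a unit quaternion [w, x, y, z].
In Python, from plant import r, gripper_to, inverse_kinematics, vision, models, telemetry gives the robot as it stands. Calls block until the motion is done:
- r.move_to(position, orientation): joint-space move of the TCP to a pose.
- r.move_l(position, rot=None, vel=0.15, guard=None): straight line of the TCP; rot=None keeps the orientation; vel is the mean speed in m/s. With guard (N) it stops when the force on the tool has changed by that much, and returns True; else False.
- r.movej(angles): joint-space move.
- gripper_to(opening, f_grip=None): finger opening in m; f_grip is the grip in N (None keeps the last); returns when the fingers have stopped.
- r.hold(seconds).
- inverse_kinematics(position, orientation): joint angles nearest the present ones, or None.
- vision.snapshot(name): name is "scene" or "side" or "wrist"; returns the picture (384x512x3 uint8, red, green, blue); there is no depth.
- vision.get_calibration(name): a dict with "fx", "fy", "cx", "cy" (pixels), "D" ([k1, k2, p1, p2, k3] as OpenCV has them; the pictures are not rectified), "position" and "orientation" of the camera in the world. Camera axes: x right, y down, z forward; pixel columns grow to the right and rows downward; lengths in m; the calibration is good to about 2 mm. A picture is of the moment at which its call begins: read the wrist's pose just before it. get_calibration takes no time and is no camera call; for the wrist camera it gives the pose at the moment of the call.
A pose or a line that the arm cannot do raises r.PlanningError and nothing moves.
- r.sign_off(): hands the job in, once; it reports no verdict.
Trained networks look in the newest picture that a camera, given by its name, has taken for a name from the list of things; names that differ only in an ending like _2 or _b are one class to them, and where a whole thing is asked for, a point or a joint stands for the part that bears it (a point fixed in the world has none). Each returns a list of dicts, best first, with "score" (0 to 1); they miss things now and then, are a little off and sometimes report something else, mostly with a low value. They report only what shows in the picture. A call takes as long as a camera call.
- models.boxes_of(thing, camera): "at" ([x, y, z] in m, in world coordinates, good to about 4 mm: the middle of the surface that is visible of it).
- models.regions_of(thing, camera): "pixels" (384x512 bool, what is visible of it).
- models.mark_of(thing, camera): "at" ([x, y, z] in m, in world coordinates, good to about 4 mm: a listed point, or the origin of a listed thing).
Readings, each from a call of its own:
- telemetry.current_t(): time.
- telemetry.current_joints(): joint angles.
- telemetry.current_dq(): joint speeds.
- telemetry.current_joint_efforts(): joint torques, N m.
- telemetry.current_ee_pos(): TCP position.
- telemetry.current_tool_rot(): TCP orientation.
- telemetry.current_wrist_force(): force on the tool from outside, world axes, zero at the start.
- telemetry.current_torque(): the same for the moment, N m.
- telemetry.current_opening(): finger opening in m.
Only numpy, scipy, OpenCV 4.12 (cv2) and the standard library are available. Lean on these libraries where they do the work, as an engineer would, in place of code of your own. Each camera call takes 0.05 s, during which the arm holds its last target.

## Working session

There is one attempt and no reset: what is moved stays moved. The work goes in short steps, each a Python script; the robot and the scene stay as the last script left them, time stands still between calls to the robot, and variables do not carry over. Pictures are saved under pics/ and viewed, and the job is handed in when it is done.

```bash
mkdir -p pics; ls; python3 - <<'E'
from plant import r, vision, models, telemetry
import cv2, numpy as np
ims=[]
for c in ["scene","side"]:
    im=vision.snapshot(c); ims.append(im)
    cv2.imwrite(f"pics/{c}0.png",im[:,:,::-1])
    k=vision.get_calibration(c); print(c,k["position"],k["orientation"])
    for t in ["orange_spacer_center","spindle_a_tip","tray","blue_spacer_center"]:
        for d in models.mark_of(t,c)[:3]: print(t,np.round(d["at"],4),round(d["score"],2))
print(telemetry.current_t(),telemetry.current_tool_rot())
E
```

```text
pics
scene [0.92551633 0.29630026 0.83159067] [-0.11947837  0.40333263  0.86613842 -0.26991098]
orange_spacer_center [ 0.5505 -0.2609  0.1089] 0.85
spindle_a_tip [ 0.483  -0.2349  0.1214] 0.8
tray [ 0.5528 -0.006  -0.0022] 0.84
side [0.28758114 0.6274796  0.72121621] [ 0.08024495 -0.18518228  0.88792943 -0.41333956]
orange_spacer_center [ 0.5476 -0.2568  0.1082] 0.56
spindle_a_tip [ 0.487  -0.2373  0.1144] 0.97
tray [ 0.5495 -0.0089 -0.0022] 0.93
tray [ 0.5458 -0.2578  0.11  ] 0.38
blue_spacer_center [0.6277 0.1886 0.1137] 0.78
0.5 [-5.85149089e-07  8.37565953e-01 -5.46336228e-01 -8.73795644e-06]
```

View pics/scene0.png

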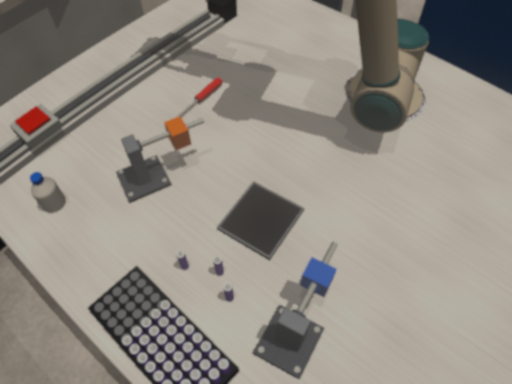

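View pics/side0.png

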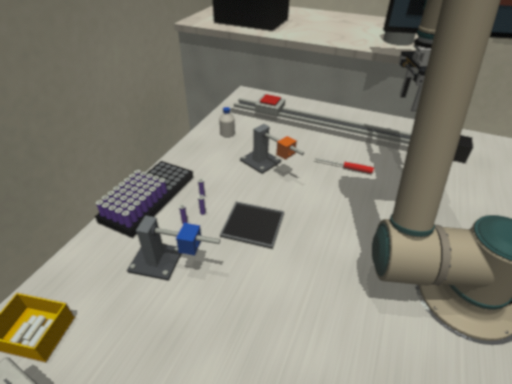

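The orange spacer is on the right-hand rod (scene px 178,132), the tray is at (262,218) and the blue spacer is on the other rod. Next I'll take a closer look with the wrist camera.

```bash
cat > h.py <<'E'
from plant import r, gripper_to, inverse_kinematics, vision, models, telemetry
import cv2, numpy as np
from scipy.spatial.transform import Rotation as R
def down(yaw):  # tool z down, tool x = -(rod left direction)
    x=np.array([np.sin(yaw),-np.cos(yaw),0]); z=np.array([0,0,-1.]); y=np.cross(z,x)
    q=R.from_matrix(np.c_[x,y,z]).as_quat(); return np.array([q[3],q[0],q[1],q[2]])
def K(c):
    return np.array([[c["fx"],0,c["cx"]],[0,c["fy"],c["cy"]],[0,0,1.]])
def Rc(c):
    w,x,y,z=c["orientation"]; return R.from_quat([x,y,z,w]).as_matrix()
def plane(c,uv,z):
    p=cv2.undistortPoints(np.array(uv,float).reshape(-1,1,2),K(c),np.array(c["D"])).reshape(-1,2)
    d=np.c_[p,np.ones(len(p))]@Rc(c).T; o=np.array(c["position"])
    return o+d*((z-o[2])/d[:,2])[:,None]
E
python3 - <<'E'
from h import *
q=down(np.radians(-20))
r.move_to([0.50,-0.25,0.36],q)
c=vision.get_calibration("wrist"); im=vision.snapshot("wrist")
cv2.imwrite("pics/w1.png",im[:,:,::-1]); np.save("w1.npy",im); np.save("w1c.npy",c,allow_pickle=True)
print(c["position"],c["fx"],telemetry.current_ee_pos(),telemetry.current_t())
for t in ["orange_spacer_center","spindle_a_tip"]:
    for d in models.mark_of(t,"wrist")[:3]: print(t,np.round(d["at"],4),round(d["score"],2))
E
```

```text
[ 0.57671919 -0.27949219  0.51548379] 341.18626421900893 [ 0.49952568 -0.25070997  0.35950471] 2.0583
spindle_a_tip [ 0.4833 -0.2367  0.1146] 0.95
```

View pics/w1.png

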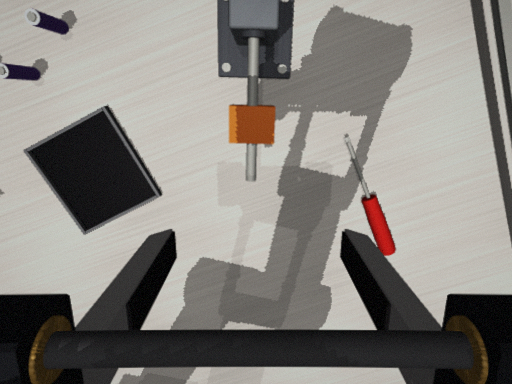

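The wrist view shows the spacer at px (252,123), the rod's open end at (251,181), the post at (255,38) and the tray at (92,170). The way out is free. I'll measure these precisely.

```bash
python3 - <<'E'
from h import *
im=np.load("w1.npy"); c=np.load("w1c.npy",allow_pickle=True).item()
h=cv2.cvtColor(im,cv2.COLOR_RGB2HSV)
m=((h[...,0]>5)&(h[...,0]<18)&(h[...,1]>150)&(h[...,2]>60))
m[:95]=0; m[155:]=0; m[:,:215]=0; m[:,285:]=0
ys,xs=np.nonzero(m); print(xs.min(),xs.max(),ys.min(),ys.max())
col=im[:,253].astype(int); print([(y,tuple(col[y])) for y in range(98,150,2)])
# rod center per row via gray profile
g=im.astype(int)
for y in [44,60,70,90,150,160,170,176]:
    print(y,[int(g[y,x].sum()/3) for x in range(242,266)])
print([int(g[y,251].sum()/3) for y in range(172,188)])
E
python3 -c "
import cv2
im=cv2.imread('pics/w1.png')[20:200,200:310]; cv2.imwrite('pics/w1z.png',cv2.resize(im,None,fx=3.3,fy=3.3,interpolation=cv2.INTER_CUBIC))"
```

```text
230 274 105 143
[(98, (np.int64(102), np.int64(103), np.int64(98))), (100, (np.int64(98), np.int64(102), np.int64(95))), (102, (np.int64(97), np.int64(96), np.int64(92))), (104, (np.int64(96), np.int64(97), np.int64(93))), (106, (np.int64(129), np.int64(76), np.int64(46))), (108, (np.int64(147), np.int64(71), np.int64(29))), (110, (np.int64(145), np.int64(71), np.int64(27))), (112, (np.int64(140), np.int64(65), np.int64(20))), (114, (np.int64(144), np.int64(67), np.int64(27))), (116, (np.int64(142), np.int64(70), np.int64(25))), (118, (np.int64(142), np.int64(69), np.int64(21))), (120, (np.int64(139), np.int64(65), np.int64(20))), (122, (np.int64(142), np.int64(67), np.int64(27))), (124, (np.int64(138), np.int64(65), np.int64(21))), (126, (np.int64(142), np.int64(68), np.int64(24))), (128, (np.int64(145), np.int64(69), np.int64(29))), (130, (np.int64(137), np.int64(64), np.int64(23))), (132, (np.int64(140), np.int64(69), np.int64(24))), (134, (np.int64(139), np.int64(64), np.int64(23))), (136, (np.int64(141), np.int64(66), np.int64(24))), (138, (np.int64(142), np.int64(67), np.int64(
[... 586 characters left out ...]
 45, 43, 42]
90 [188, 190, 193, 193, 167, 111, 70, 84, 90, 100, 104, 104, 88, 85, 79, 68, 80, 96, 99, 96, 95, 100, 110, 110]
150 [196, 200, 199, 201, 160, 126, 143, 162, 174, 173, 162, 147, 124, 98, 118, 169, 185, 186, 189, 198, 201, 194, 200, 199]
160 [198, 198, 200, 179, 140, 127, 150, 167, 170, 166, 152, 142, 121, 92, 144, 185, 185, 186, 189, 199, 200, 199, 201, 200]
170 [185, 184, 187, 155, 122, 131, 151, 167, 169, 164, 154, 136, 111, 93, 144, 185, 184, 185, 183, 185, 186, 189, 185, 186]
176 [185, 185, 183, 158, 118, 121, 144, 150, 152, 149, 139, 116, 96, 86, 147, 190, 189, 190, 185, 186, 185, 186, 186, 184]
[163, 161, 167, 160, 149, 152, 150, 152, 151, 162, 185, 184, 190, 190, 183, 185]
```

View pics/w1z.png

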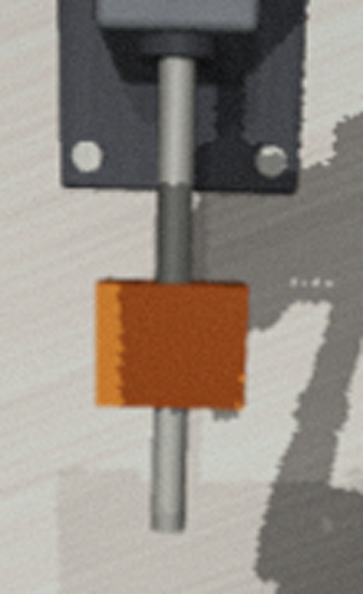

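```bash
python3 - <<'E'
from h import *
im=np.load("w1.npy"); c=np.load("w1c.npy",allow_pickle=True).item()
P=plane(c,[[253.0,44],[252.8,70],[251.0,150],[250.6,170],[250.5,181]],0.12); print(P.round(4))
d=P[0]-P[3]; print("yaw rod",np.degrees(np.arctan2(d[1],d[0])))
B=plane(c,[[229.7,105],[274.7,105],[229.7,143.6],[274.7,143.6]],0.1355); print(B.round(4),B.mean(0), np.linalg.norm(B[0]-B[1]),np.linalg.norm(B[0]-B[2]))
for a,b in [(0,2),(1,3)]:
  d=B[a]-B[b]; print(np.degrees(np.arctan2(d[1],d[0])))
d=B[0]-B[1];print(np.degrees(np.arctan2(-d[0],d[1])))
T=plane(c,[[25,151],[107,107],[161,193],[85,233]],0.012); print(T.round(4),T.mean(0))
d=T[0]-T[1]; print(np.linalg.norm(d),np.linalg.norm(T[1]-T[2]),[np.degrees(np.arctan2(*(T[i]-T[j])[1::-1])) for i,j in [(0,1),(1,2),(0,3),(3,2)]])
print(Rc(c)[:,2], telemetry.current_t())
E
```

```text
[[ 0.6256 -0.2924  0.12  ]
 [ 0.6015 -0.2832  0.12  ]
 [ 0.5206 -0.2509  0.12  ]
 [ 0.4985 -0.2422  0.12  ]
 [ 0.4859 -0.2374  0.12  ]]
yaw rod -21.531799754149144
[[ 0.5761 -0.2475  0.1355]
 [ 0.5595 -0.2929  0.1355]
 [ 0.5376 -0.2323  0.1355]
 [ 0.5204 -0.2793  0.1355]] [ 0.54836566 -0.2629889   0.1355    ] 0.04839220237783055 0.041378747967921
-21.49532620024286
-19.26086929403262
-20.076497012542983
[[ 0.6161  0.0671  0.012 ]
 [ 0.6322 -0.0726  0.012 ]
 [ 0.4905 -0.0906  0.012 ]
 [ 0.4715  0.0483  0.012 ]] [ 0.55258472 -0.0119637   0.012     ]
0.14067609600151443 0.14289922710380773 [np.float64(96.57916032054348), np.float64(7.215103347101866), np.float64(7.4201506904703605), np.float64(97.79085655336367)]
[-0.26509862  0.09544075 -0.95948621] 2.1583
```

```bash
python3 - <<'E'
from h import *
yaw=np.radians(-21.5); q=down(yaw)
gripper_to(0.09,20)
r.move_to([0.548,-0.262,0.22],q)
print(r.move_l([0.548,-0.262,0.1245],vel=0.08,guard=6), telemetry.current_ee_pos(), telemetry.current_wrist_force())
gripper_to(0.03,20)
print("open",telemetry.current_opening(),telemetry.current_wrist_force(),telemetry.current_torque())
cv2.imwrite("pics/w2.png",vision.snapshot("wrist")[:,:,::-1])
cv2.imwrite("pics/s2.png",vision.snapshot("scene")[:,:,::-1]);print(telemetry.current_t())
E
```

```text
False [ 0.54837547 -0.26224117  0.12510603] [0.64339874 0.05259651 0.56325265]
open 0.05000944974714128 [-0.18526352  0.44937082  0.17466509] [ 0.1286529   0.05102124 -0.02491465]
5.25
```

View pics/w2.png

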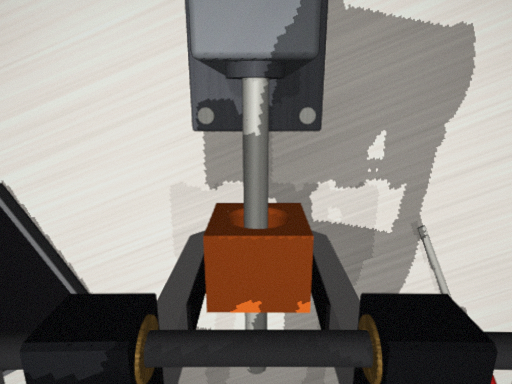

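The spacer (px 258,258) sits between both pads, square to the rod, and the opening reads 50.0 mm, which matches its width. Next I lift it and watch the force.

```bash
python3 - <<'E'
from h import *
yaw=np.radians(-21.5)
u=np.array([np.cos(yaw),np.sin(yaw),0])
p=np.array(telemetry.current_ee_pos()); f0=telemetry.current_wrist_force()
print(r.move_l(p+[0,0,0.0093],vel=0.03,guard=6), telemetry.current_wrist_force()-np.array(f0))
cv2.imwrite("pics/w3.png",vision.snapshot("wrist")[:,:,::-1])
p=np.array(telemetry.current_ee_pos())
print(r.move_l(p-0.02*u,vel=0.05,guard=4), telemetry.current_wrist_force()-np.array(f0),telemetry.current_opening(),telemetry.current_t(),p)
E
```

```text
False [ 0.00369514 -0.74611465 -2.39378403]
False [-0.2963664  -1.29869553 -2.70602625] 0.04995424265033118 6.3083 [ 0.54799455 -0.26188678  0.13385182]
```

View pics/w3.png

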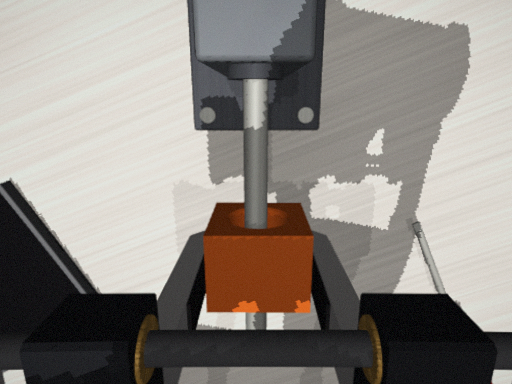

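```bash
python3 - <<'E'
from h import *
F=[]
for i in range(8):
    r.hold(0.03); F.append(telemetry.current_wrist_force())
print(np.mean(F,0),np.std(F,0))
yaw=np.radians(-21.5); u=np.array([np.cos(yaw),np.sin(yaw),0])
p=np.array(telemetry.current_ee_pos())
for i in range(3):
    s=r.move_l(p-0.04*(i+1)*u,vel=0.08,guard=5)
    print(s,telemetry.current_wrist_force(),telemetry.current_ee_pos(),telemetry.current_opening())
    if s: break
cv2.imwrite("pics/w4.png",vision.snapshot("wrist")[:,:,::-1])
cv2.imwrite("pics/s4.png",vision.snapshot("scene")[:,:,::-1]);print(telemetry.current_t())
E
```

```text
[-0.01651295  0.27508866 -0.88744115] [0.48941355 0.46122326 0.56140924]
False [-0.37044444 -0.17061448 -1.21111213] [ 0.49274217 -0.24025711  0.13413808] 0.049693712653284206
False [-0.24491879  0.00961255 -0.32014056] [ 0.45551299 -0.22562478  0.13411219] 0.04991467807466386
False [ 0.82688913 -0.62549494 -1.44486966] [ 0.41814316 -0.21088092  0.13412772] 0.04990575353636623
8.625
```

View pics/w4.png

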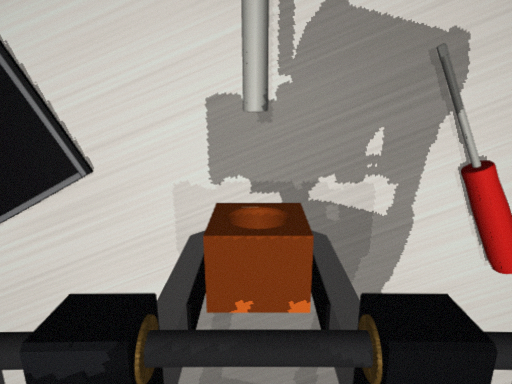

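View pics/s4.png

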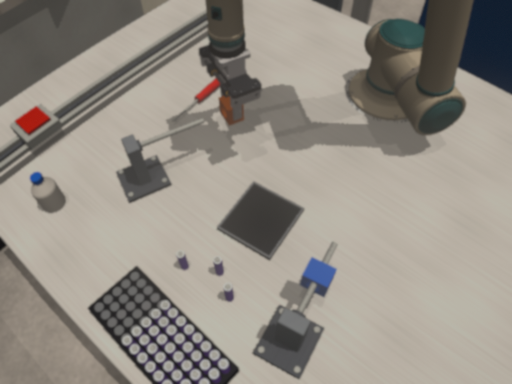

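The spacer is clear of the rod: the tip is at wrist px (255,108) and the block at (258,258). Now to the tray.

```bash
python3 - <<'E'
from h import *
p=np.array(telemetry.current_ee_pos())
r.move_l(p+[0,0,0.07],vel=0.15)
q=down(np.radians(7.3))
r.move_l([0.551,-0.010,0.20],rot=q,vel=0.12)
r.move_l([0.551,-0.010,0.075],vel=0.1)
cv2.imwrite("pics/w5.png",vision.snapshot("wrist")[:,:,::-1])
cv2.imwrite("pics/s5.png",vision.snapshot("scene")[:,:,::-1])
print(telemetry.current_ee_pos(),telemetry.current_opening(),telemetry.current_t())
E
```

```text
[ 0.55147621 -0.01004889  0.07565197] 0.04976344366653682 12.9
```

View pics/w5.png

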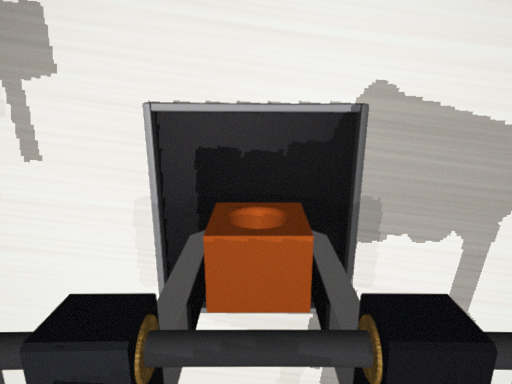

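View pics/s5.png

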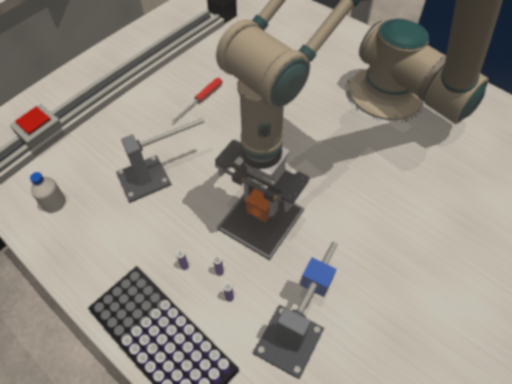

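The block (258,258) is centred over the tray and square to it. I'll lower it with a force guard, release and back off.

```bash
python3 - <<'E'
from h import *
r.move_l([0.551,-0.010,0.052],vel=0.06)
print(r.move_l([0.551,-0.010,0.040],vel=0.02,guard=4),telemetry.current_ee_pos(),telemetry.current_wrist_force())
r.hold(0.2)
gripper_to(0.07)
r.hold(0.2)
r.move_l([0.551,-0.010,0.16],vel=0.06)
r.move_l([0.47,-0.02,0.32],vel=0.15)
c=vision.get_calibration("wrist");cv2.imwrite("pics/w6.png",vision.snapshot("wrist")[:,:,::-1])
cv2.imwrite("pics/s6.png",vision.snapshot("scene")[:,:,::-1])
for cam in ["wrist","scene"]:
  for t in ["orange_spacer_center","tray","blue_spacer_center"]:
    for d in models.mark_of(t,cam)[:2]: print(cam,t,np.round(d["at"],4),round(d["score"],2))
print(telemetry.current_wrist_force(),telemetry.current_t())
E
```

```text
True [ 0.5511278  -0.01003174  0.04289104] [0.06228421 0.42185663 3.89833743]
wrist orange_spacer_center [ 0.5506 -0.0059  0.0303] 0.81
scene orange_spacer_center [ 0.5518 -0.0085  0.0257] 0.67
scene tray [ 0.5529 -0.0094 -0.001 ] 0.64
scene blue_spacer_center [0.6318 0.1895 0.1124] 0.56
[ 0.39701241 -0.24956487  0.19330862] 18.7083
```

View pics/w6.png

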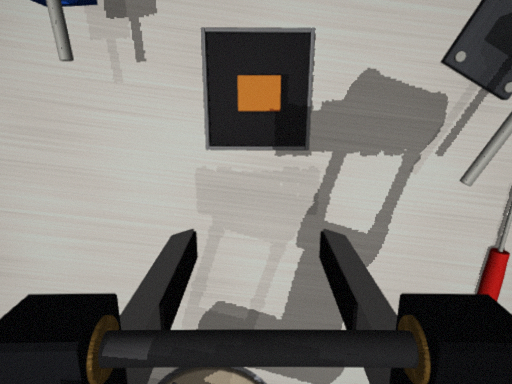

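View pics/s6.png

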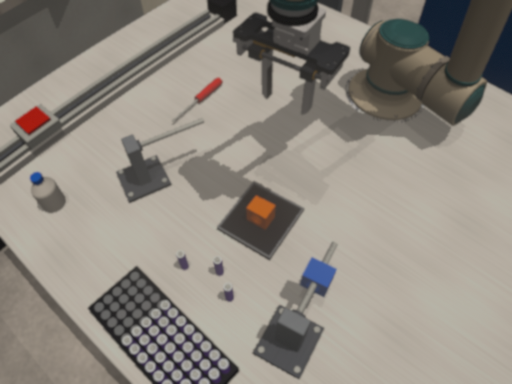

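The block lies flat in the middle of the tray (wrist px 259,93), the blue spacer hasn't moved (scene px 319,275) and the gripper is clear.

```bash
python3 -c "
from plant import r
r.sign_off()"
```

```text
the job is handed in; nothing more can be done
```

I slid the orange spacer off the open end of its spindle, set it down in the black tray, and handed the job in; sign-off reports no verdict. I gripped it across its 50 mm width, raised it 9 mm, drew it off along the rod without tripping the force guard, and lowered it until it touched the tray floor.

The last checks all passed, about 18.7 s into the 48 s allowed:
- **Orange spacer:** it lies flat in the tray. The networks put its centre at about (0.551, -0.007) and 26 to 30 mm up, within about 5 mm of the tray's centre.
- **Blue spacer:** it has not visibly moved in the scene picture. Its network position differs by about 4 mm from the start, which is within network error.
- **Gripper:** it is clear of everything, and the wrist force is near zero.

One reading disagreed: a single force sample just after the lift showed about 2.7 N against an expected 1.1 N. The average over the next samples was 0.9 N with 0.5 N of scatter, so I put it down to noise.

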